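# Sweep the used caps into the discard bay

### The job

Sweep the three used orange screw caps along the bench into the red discard bay with your fingertips, so that each lies flat and wholly inside the bay. Only push them: do not lift or tip them, and leave the jar, the dishes and everything else standing where they are.

Things in the scene. Friction and masses are not known exactly. Their poses are not given: they have to be found in the camera images.
- cap_a: used screw cap, bright orange ribbed plastic disc, 44 mm diameter, 22 mm tall, about 20 g, loose, lying flat on the bench, closed end up; origin at the centre of its underside (z = 0 while on the bench), z axis up
- cap_b: used screw cap, bright orange ribbed plastic disc, 44 mm diameter, 22 mm tall, about 20 g, loose, lying flat on the bench, closed end up; origin at the centre of its underside (z = 0 while on the bench), z axis up
- cap_c: used screw cap, bright orange ribbed plastic disc, 44 mm diameter, 22 mm tall, about 20 g, loose, lying flat on the bench, closed end up; origin at the centre of its underside (z = 0 while on the bench), z axis up
- bay: discard bay: three-sided steel guard fixed to the bench round a red floor 200 mm wide (its x, -100 to 100) and 130 mm deep (its y, -65 to 65); origin at the floor's centre, bench height. Walls 28 mm high, 4 mm thick stand outside the red at both x ends and the -y side; the whole +y side is the open mouth, no step or lip. Small 3 mm thick lugs reach 20 mm out at the x ends.
- jar: small amber glass jar with white lid, 48 mm diameter, 50 mm tall, among the caps; loose bystander standing on the bench, origin at the centre of its underside
- dish: covered round culture dish, clear lid, pink inside, 60 mm diameter, 15 mm tall, among the caps; loose bystander standing on the bench, origin at the centre of its underside
- reagent_bottle: white bottle with green cap, 56 mm diameter, 120 mm tall, at the right; loose bystander standing on the bench, origin at the centre of its underside
- dish_stack: stack of four covered dishes, 60 mm diameter, 60 mm tall, at the back; loose bystander standing on the bench, origin at the centre of its underside
- tip_box: blue box with clear lid, 85 x 120 mm, 67 mm tall, at the back; loose bystander standing on the bench, origin at the centre of its underside
Not all that is in view belongs to the job. Leave any black or green look-alike of the cap_a alone.

How it is judged:
At the end, for the whole second after the job is handed in: All three orange caps rest flat on the red floor, between the side walls of the bay and wholly behind its mouth (a cap's rim may show at most 4 mm past the mouth line), at rest (y of cap_a in the frame of bay between -0.065 and 0.047 m and x of cap_a in the frame of bay between -0.1 and 0.1 m and height (world z) of each of cap_a, cap_b, cap_c below 0.008 m and angle between each of cap_a, cap_b, cap_c's own z axis and vertical below 0.2 rad and linear speed of each of cap_a, cap_b, cap_c below 0.02 m/s and y of cap_b in the frame of bay between -0.065 and 0.047 m and x of cap_b in the frame of bay between -0.1 and 0.1 m and y of cap_c in the frame of bay between -0.065 and 0.047 m and x of cap_c in the frame of bay between -0.1 and 0.1 m); the robot touches nothing.
It fails at once if an orange cap is lifted or tipped up (its underside's centre more than 12 mm above the bench) (height (world z) of any of cap_a, cap_b, cap_c above 0.012 m).
It fails at once if the jar or the dish among the caps is shifted more than 15 mm or tipped (distance of any of jar, dish from where it was at the start of the episode above 0.015 m or angle between any of jar, dish's own z axis and vertical above 0.3 rad).
It fails at once if the bottle, box or dish stack round about is shifted more than 15 mm or tipped (distance of any of reagent_bottle, dish_stack, tip_box from where it was at the start of the episode above 0.015 m or angle between any of reagent_bottle, dish_stack, tip_box's own z axis and vertical above 0.3 rad).
It also fails if it takes over 67 s, if anything falls off the work surface, if the arm or the gripper's body presses on something with over 40 N, if the wrist force passes 120 N, or if a joint passes its speed limit or range.

### The arm

A 6-joint arm with a two-finger parallel gripper is mounted at the origin on the work surface. World frame = base frame: x ahead of the robot, y to its left, z up, the work surface at z = 0. Lengths are in m, angles in rad, forces in N, time in s.
With the tool pointing down it reaches from about 0.3 to 0.775 m from the base axis. Payload 14.6 kg.
Tool frame: the origin (TCP) lies at the very end of the fingers, on their centre line; the grasp point (between the pads) lies 19 mm behind it; z points along the fingers, y is the line along which they close (so a half turn about z gives the same grasp; the last joint's range is limited). The gripper opens to 94 mm and grips with 3 to 60 N. Pads are 16 mm wide; open, the fingers measure 119 mm over their backs; the gripper's body (75 mm by 177 mm) begins 78 mm behind the grasp point.
Start: joints at [1.14, 0.3, 1.521, -0, 1.321, -0.067], TCP at [0.196, 0.514, 0.205] pointing down, gripper open.
Joint ranges: [-3.03, 3.03], [-0.79, 2.21], [0.23, 2.52], [-1.04, 4.18], [0, 3.07], [-2.55, 2.55]. Speed limits (rad/s): [2.22, 2.22, 2.57, 3.14, 3.14, 3.14].

### API

Orientations are given as [roll, pitch, yaw] about the fixed x, y, z axes, in that order (R = Rz(yaw) Ry(pitch) Rx(roll)).
In Python, from station import ctrl gives the robot as it stands. The module is installed in compiled form; this text tells all that it offers.
- The arm moves only by the tool step_arm, never from a script. Its argument "deltas" is a list of rows, each an object with "dp": the shift along the tool's x, y, z scaled (see below), a list of three; "twist": the turn about the tool's z scaled (see below). In form: [{"dp": [tx, ty, tz], "twist": twist}, ...]. A call has 1 to 12 rows; each row shifts and turns the commanded pose from where the row before left it, along the tool's axes as they then stand; what a row does not reach is not made up. The controller multiplies each number of a shift by 0.04 m and each number of a turn by 4 degrees. A row lasts 1/10 s, in which the tool goes at most 50 mm and 8.59 degrees, less where a joint would pass 70% of its speed; a pose out of reach is approached as far as the arm can. A call with a number of a shift or a turn outside -1 to 1 is refused whole. A call with a gripper value outside its range is refused whole. "gripper" is the opening, from -1 (shut) to 1 (fully open), set as the call begins (left out, the last holds). The fingers move at their own pace and stop on an object; "squeeze" is the grip in N (left out, the last holds). Time passes only in rows, so rows that do not move let the fingers close. It gives the time, the measured TCP pose, the force, the opening and the grip force at its end, in the units of the state.
- ctrl.get_obs(): the state, without advancing time (a new reading comes with each control period).
- ctrl.camera(name): name is "side" or "top" or "wrist"; returns (picture, depth): 420x560x3 uint8, red, green, blue; 420x560 float32, m along the optical axis (not along the pixel's ray), 0 where there is no reading.
- ctrl.get_calibration(name): a dict with "fx", "fy", "cx", "cy" (pixels), "world_to_cam" (4x4, takes a point from world to camera coordinates); the wrist camera has in their place "hand_eye" (4x4, takes a point from camera to tool coordinates, whose origin is the TCP and whose axes are the flange's). Camera axes: x right, y down, z forward; pixel columns grow to the right and rows downward; lengths in m; the calibration is good to about 2 mm. A picture is of the moment at which its call begins: read the wrist's pose just before it. get_calibration takes no time and is no camera call.
- ctrl.hand_in(): hands the job in; it is judged then, once.
Trained networks look in the newest picture that a camera, given by its name, has taken for a name from the list of things; names that differ only in an ending like _2 or _b are one class to them, and where a whole thing is asked for, a point or a joint stands for the part that bears it (a point fixed in the world has none). Each returns a list of dicts, best first, with "conf" (0 to 1); they miss things now and then, are a little off and sometimes report something else, mostly with a low value. They report only what shows in the picture. A call takes as long as a camera call. They do not tell look-alikes from the thing itself.
- ctrl.spot_in(camera, label): "rect" ([left, top, right, bottom] as shares, 0 to 1, of the picture: columns of its width, rows of its height, round what is visible of it).
- ctrl.cut_out(camera, label): "pixels" (420x560 bool, what is visible of it) and "rect" ([left, top, right, bottom] as shares, 0 to 1, of the picture: columns of its width, rows of its height, round what is visible of it).
The state is a dict: "time_s": time; "qpos": joint angles; "joint_vel": joint speeds; "tau": joint torques, N m; "ee_pos": TCP position; "eef_rot": TCP orientation; "force": force on the tool from outside, world axes, zero at the start; "moment": the same for the moment, N m; "grip_width": finger opening in m; "grip_force": force on a finger pad.
Only numpy, scipy, OpenCV 4.12 (cv2) and the standard library are available. Lean on these libraries where they do the work, as an engineer would, in place of code of your own. Each camera call takes 0.05 s, during which the arm holds its last target. There are 200 camera calls.

## Working session

There is one attempt and no reset: what is moved stays moved. The work goes in short steps, Python scripts to look and compute and a tool call to move; the robot and the scene stay as the last step left them, time stands still between calls to the robot, and variables do not carry over. Pictures are saved under pics/ and viewed, at most 10 in all, crops included, and the job is handed in when it is done.

Besides the shell and the picture viewer there is one more tool, called in YAML: its name, and indented under it one key for each argument. step_arm: Moves the arm, as the interface text tells. Its arguments: {"type":"object","properties":{"deltas":{"type":"array"},"gripper":{"type":"number"},"squeeze":{"type":"number"}},"required":["deltas"]}

```bash
mkdir -p pics
cat > h.py <<'E'
import numpy as np, cv2
from station import ctrl
def snap(name,fn):
    p,d=ctrl.camera(name); cv2.imwrite('pics/'+fn,p[:,:,::-1]); np.save('pics/'+fn+'.npy',d); return p,d
def world(name,d):
    c=ctrl.get_calibration(name); v,u=np.mgrid[0:420,0:560]
    P=np.stack([(u-c['cx'])/c['fx']*d,(v-c['cy'])/c['fy']*d,d,np.ones_like(d)],-1)
    return (P@np.linalg.inv(c['world_to_cam']).T)[...,:3]
E
python3 - <<'E'
from h import *
o=ctrl.get_obs();print(o['time_s'],o['ee_pos'],o['eef_rot'],o['grip_width'])
for n in('top','side'):
    p,d=snap(n,n+'1.png');W=world(n,d)
    hsv=cv2.cvtColor(p,cv2.COLOR_RGB2HSV)
    for nm,lo,hi in(('orange',(6,150,120),(22,255,255)),('red',(0,120,60),(4,255,255))):
        m=cv2.inRange(hsv,lo,hi)
        k,l,s,c=cv2.connectedComponentsWithStats(m)
        for i in range(1,k):
            if s[i,4]>60:
                w=W[(l==i)&(d>0)]; print(n,nm,c[i].round(),s[i].tolist(),np.median(w,0).round(3),np.percentile(w,2,0).round(3),np.percentile(w,98,0).round(3))
E
```

```text
0.0 [0.19559549 0.51375857 0.20488964] [-3.14042594e+00 -5.22058386e-05  2.77776356e+00] 0.0938170103257638
top orange [180. 209.] [174, 202, 14, 14, 144] [0.608 0.107 0.023] [0.594 0.092 0.019] [0.622 0.12  0.026]
top orange [168. 247.] [159, 239, 18, 18, 252] [0.521 0.135 0.022] [0.501 0.118 0.018] [0.539 0.153 0.026]
top orange [228. 279.] [220, 270, 18, 19, 260] [ 0.445 -0.003  0.023] [ 0.427 -0.021  0.019] [0.464 0.016 0.026]
top orange [120. 283.] [112, 275, 18, 18, 254] [0.441 0.244 0.022] [0.421 0.226 0.019] [0.459 0.262 0.026]
top orange [171. 302.] [165, 295, 14, 14, 155] [0.396 0.128 0.022] [0.383 0.113 0.019] [0.412 0.142 0.027]
top red [360. 216.] [322, 167, 78, 98, 4754] [ 0.585 -0.312  0.   ] [ 0.488 -0.385 -0.004] [ 0.683 -0.239  0.005]
side orange [240. 163.] [235, 160, 12, 7, 69] [0.52  0.13  0.021] [0.504 0.114 0.018] [0.536 0.15  0.026]
side orange [218. 192.] [212, 188, 14, 8, 89] [ 0.445 -0.009  0.022] [ 0.427 -0.027  0.018] [0.462 0.009 0.025]
side red [285. 266.] [242, 242, 90, 50, 2434] [ 0.584 -0.303  0.   ] [ 0.495 -0.363 -0.003] [ 0.68  -0.239  0.004]
```

View pics/top1.png

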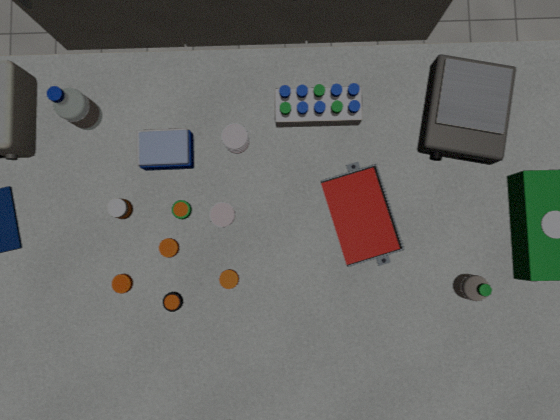

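View pics/side1.png

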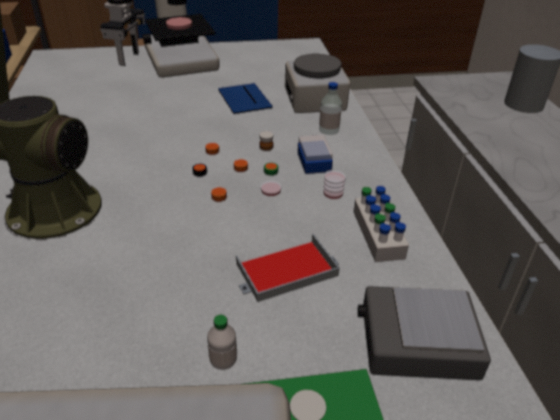

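Run:
```python
from h import *
p=cv2.imread('pics/top1.png');d=np.load('pics/top1.png.npy');W=world('top',d)
hsv=cv2.cvtColor(p,cv2.COLOR_BGR2HSV)
m=cv2.inRange(hsv,(0,120,60),(4,255,255))|cv2.inRange(hsv,(176,120,60),(180,255,255))
k,l,s,c=cv2.connectedComponentsWithStats(m);i=1+np.argmax(s[1:,4])
w=W[(l==i)&(d>0)][:,:2].astype(np.float32)
r=cv2.minAreaRect(w);print(r,cv2.boxPoints(r))
# walls: high points around the bay
reg=(W[...,2]>0.012)&(W[...,2]<0.04)&(abs(W[...,0]-.585)<.16)&(abs(W[...,1]+.31)<.13)
e=np.array(r[0]);b=cv2.boxPoints(r)
E=sorted([(b[1]-b[0]),(b[2]-b[1])],key=np.linalg.norm)
y=E[0]/np.linalg.norm(E[0]);y=y*np.sign(y[1]);x=np.array([y[1],-y[0]])
q=(W[reg][:,:2]-e)@np.c_[x,y];print('axes',x,y,len(q))
print('wall +y',((q[:,1]>.055)&(abs(q[:,0])<.09)).sum(),'-y',((q[:,1]<-.055)&(abs(q[:,0])<.09)).sum())
# objects among caps
hm=((W[...,2]>0.009)&(W[...,0]>.33)&(W[...,0]<.85)&(W[...,1]>-.15)&(W[...,1]<.4)&(d>0)).astype(np.uint8)
k,l,s,c=cv2.connectedComponentsWithStats(hm)
for i in range(1,k):
    if s[i,4]>40:
        a=W[l==i];print(c[i].round(),np.median(a,0).round(3),a.min(0).round(3),a.max(0).round(3))
for lab in('jar','dish','bay','reagent_bottle','cap_a'):
    print(lab,[(round(t['conf'],2),(np.array(t['rect'])*[560,420,560,420]).round().tolist()) for t in ctrl.spot_in('top',lab)][:5])
```

```text
((0.5857030153274536, -0.3121342957019806), (0.20066764950752258, 0.13175514340400696), 15.471756935119629) [[ 0.47143137 -0.27540937]
 [ 0.5065788  -0.40238997]
 [ 0.69997466 -0.34885922]
 [ 0.6648272  -0.22187862]]
axes [0.9637621  0.26676327] [-0.26676327  0.9637621 ] 558
wall +y 0 -y 259
[ 75. 109.] [0.826 0.317 0.111] [0.804 0.295 0.009] [0.85  0.364 0.176]
[282. 112.] [ 0.816 -0.135  0.052] [ 0.8   -0.15   0.009] [ 0.85  -0.118  0.097]
[236. 138.] [ 0.764 -0.027  0.059] [ 0.738 -0.055  0.009] [0.798 0.003 0.066]
[165. 149.] [0.741 0.131 0.066] [0.704 0.076 0.009] [0.789 0.195 0.073]
[120. 208.] [0.612 0.237 0.049] [0.59 0.22 0.01] [0.635 0.264 0.056]
[181. 209.] [0.608 0.104 0.022] [0.587 0.083 0.009] [0.63  0.126 0.028]
[222. 214.] [0.594 0.01  0.015] [ 0.565 -0.02   0.009] [0.623 0.039 0.021]
[169. 247.] [0.521 0.133 0.022] [0.498 0.112 0.009] [0.542 0.157 0.027]
[229. 279.] [ 0.446 -0.005  0.022] [ 0.424 -0.027  0.011] [0.468 0.016 0.029]
[122. 283.] [0.441 0.241 0.022] [0.418 0.221 0.009] [0.462 0.264 0.027]
[173. 301.] [0.398 0.124 0.022] [0.375 0.103 0.009] [0.419 0.147 0.028]
jar [(0.94, [107.0, 197.0, 131.0, 218.0]), (0.36, [218.0, 270.0, 238.0, 287.0])]
dish [(0.84, [209.0, 202.0, 236.0, 226.0])]
bay [(0.66, [325.0, 160.0, 405.0, 266.0]), (0.16, [218.0, 269.0, 241.0, 287.0])]
reagent_bottle [(0.94, [453.0, 271.0, 492.0, 301.0])]
cap_a [(0.84, [112.0, 274.0, 133.0, 293.0]), (0.83, [158.0, 239.0, 180.0, 256.0]), (0.7, [217.0, 272.0, 239.0, 287.0]), (0.59, [161.0, 293.0, 185.0, 312.0]), (0.52, [170.0, 198.0, 192.0, 218.0])]
```

step_arm:
  deltas:
    - {"dp": [0, 0, 0], "twist": 1}
    - {"dp": [0, 0, 0], "twist": 1}
    - {"dp": [0, 0, 0], "twist": 1}
    - {"dp": [0, 0, 0], "twist": 1}
    - {"dp": [0, 0, 0], "twist": 1}
    - {"dp": [0, 0, 0], "twist": 1}
    - {"dp": [0, 0, 0], "twist": 1}
    - {"dp": [0, 0, 0], "twist": 1}
    - {"dp": [0, 0, 0], "twist": 1}
    - {"dp": [0, 0, 0], "twist": 1}
    - {"dp": [0, 0, 0], "twist": 1}
    - {"dp": [0, 0, 0], "twist": 1}
  gripper: -0.36

```text
time_s: 1.55
ee_pos: [0.1957, 0.514, 0.2054]
eef_rot: [-3.142, 0.0, 1.937]
force: [-0.1, -0.6, 0.4]
grip_width: 0.0304
grip_force: 0.0
```

step_arm:
  deltas:
    - {"dp": [0, 0, 0], "twist": 0.7}
    - {"dp": [0, 0, 0], "twist": 0.71}
    - {"dp": [0, 0, 0], "twist": 0}

```text
time_s: 1.85
ee_pos: [0.1957, 0.514, 0.2054]
eef_rot: [-3.142, 0.0, 1.841]
force: [-0.1, -0.0, 0.0]
grip_width: 0.0302
grip_force: 0.0
```

```bash
cat >> h.py <<'E'
YB=np.array([-.26676,.96376]);XB=np.array([.96376,.26676]);B0=np.array([.5857,-.3121])
def bay(p): r=np.asarray(p)[...,:2]-B0; return np.stack([r@XB,r@YB],-1)
def st():
    o=ctrl.get_obs();print('t',round(o['time_s'],2),'bay',bay(o['ee_pos']).round(4),'z',o['ee_pos'][2].round(4),'yaw',o['eef_rot'].round(4),'w',round(o['grip_width'],4),'F',np.round(o['force'],1))
def caps():
    p,d=ctrl.camera('top');W=world('top',d);m=cv2.inRange(cv2.cvtColor(p,cv2.COLOR_RGB2HSV),(6,150,120),(22,255,255))
    k,l,s,c=cv2.connectedComponentsWithStats(m)
    for i in range(1,k):
        if s[i,4]>60: w=W[(l==i)&(d>0)];print('orange',s[i,4],bay(np.median(w,0)).round(3),'z',np.median(w[:,2]).round(3))
    return p
E
python3 -c "
from h import *
st();caps();print(bay([[.594,.01],[.398,.126],[.608,.105],[.612,.24]]).round(3))"
```

```text
t 1.85 bay [-0.1555  0.9002] z 0.2054 yaw [-3.1415  0.      1.8408] w 0.0302 F [-0.1 -0.   0. ]
orange 144 [0.134 0.398] z 0.022
orange 251 [0.057 0.449] z 0.022
orange 258 [-0.053  0.336] z 0.022
orange 252 [0.009 0.575] z 0.022
orange 155 [-0.065  0.474] z 0.022
[[ 0.094  0.308]
 [-0.064  0.472]
 [ 0.133  0.396]
 [ 0.173  0.525]]
```

step_arm:
  deltas:
    - {"dp": [-1, 0.2, 0]}
    - {"dp": [-1, 0.2, 0]}
    - {"dp": [-1, 0.2, 0]}
    - {"dp": [-1, 0.2, 0]}
    - {"dp": [-1, 0.2, 0]}
    - {"dp": [-1, 0.2, 0]}
    - {"dp": [-1, 0.2, 0]}
    - {"dp": [-1, 0.2, 0]}
    - {"dp": [-1, 0.2, 0]}
    - {"dp": [-1, 0.2, 0]}
    - {"dp": [-1, 0.2, 0]}
    - {"dp": [-1, 0.2, 0]}

```text
invalid input at $.deltas[0]: expected keys dp, twist
```

step_arm:
  deltas:
    - {"dp": [-0.75, 0.16, 0]}
    - {"dp": [0, 0, 1]}
    - {"dp": [0, 0, 1]}
    - {"dp": [0, 0, 1]}
    - {"dp": [0, 0, 0]}
    - {"dp": [0, 0, 0]}

```text
invalid input at $.deltas[0]: expected keys dp, twist
```

```bash
python3 -c "
from h import *
st();snap('wrist','w1.png')"
```

```text
t 1.9 bay [-0.1555  0.9002] z 0.2054 yaw [-3.1415e+00  1.0000e-04  1.8427e+00] w 0.0301 F [-0.3  0.8 -0.1]
```

View pics/w1.png

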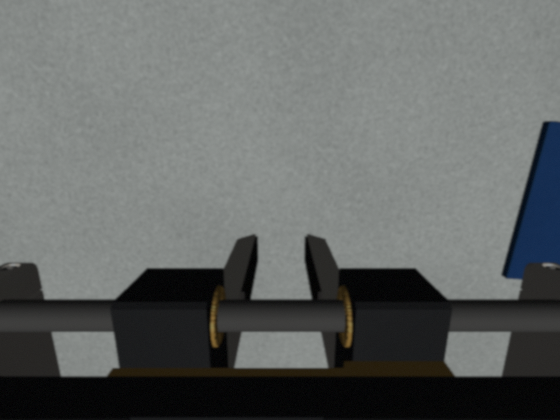

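The wrist view shows empty bench, with the two fingertips at about (245,240) and (317,240), parted as wanted. Both moves were refused because the twist key was missing, so I'll send them again.

step_arm:
  deltas:
    - {"dp": [-1, 0.2, 0], "twist": 0}
    - {"dp": [-1, 0.2, 0], "twist": 0}
    - {"dp": [-1, 0.2, 0], "twist": 0}
    - {"dp": [-1, 0.2, 0], "twist": 0}
    - {"dp": [-1, 0.2, 0], "twist": 0}
    - {"dp": [-1, 0.2, 0], "twist": 0}
    - {"dp": [-1, 0.2, 0], "twist": 0}
    - {"dp": [-1, 0.2, 0], "twist": 0}
    - {"dp": [-1, 0.2, 0], "twist": 0}
    - {"dp": [-1, 0.2, 0], "twist": 0}
    - {"dp": [-1, 0.2, 0], "twist": 0}
    - {"dp": [-1, 0.2, 0], "twist": 0}

```text
time_s: 3.15
ee_pos: [0.4171, 0.0755, 0.2057]
eef_rot: [3.141, 0.0, 1.843]
force: [0.2, 0.7, -0.2]
grip_width: 0.03
grip_force: 0.0
```

step_arm:
  deltas:
    - {"dp": [-0.75, 0.16, 0], "twist": 0}
    - {"dp": [0, 0, 1], "twist": 0}
    - {"dp": [0, 0, 1], "twist": 0}
    - {"dp": [0, 0, 1], "twist": 0}
    - {"dp": [0, 0, 0], "twist": 0}
    - {"dp": [0, 0, 0], "twist": 0}

```text
time_s: 3.75
ee_pos: [0.4311, 0.05, 0.0864]
eef_rot: [-3.141, -0.0, 1.842]
force: [0.4, -0.8, 1.7]
grip_width: 0.0303
grip_force: 0.0
```

```bash
python3 -c "
from h import *
st();snap('wrist','w2.png')"
```

```text
t 3.75 bay [-0.0524  0.3902] z 0.0864 yaw [-3.1413e+00 -1.0000e-04  1.8424e+00] w 0.0303 F [ 0.4 -0.8  1.7]
```

View pics/w2.png

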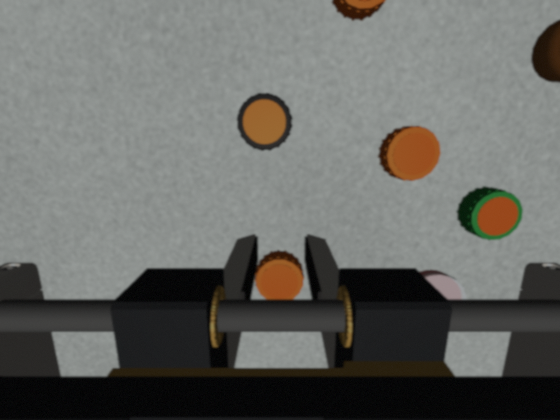

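step_arm:
  deltas:
    - {"dp": [0, 0, 0.8], "twist": 0}
    - {"dp": [0, 0, 0.8], "twist": 0}
    - {"dp": [0, 0, 0.4], "twist": 0}
    - {"dp": [0, 0, 0], "twist": 0}
    - {"dp": [-0.2, 0, 0], "twist": 0}
    - {"dp": [-0.2, 0, 0], "twist": 0}
    - {"dp": [-0.2, 0, 0], "twist": 0}
    - {"dp": [-0.2, 0, 0], "twist": 0}
    - {"dp": [-0.3, 0, 0], "twist": 0}
    - {"dp": [-0.3, 0, 0], "twist": 0}
    - {"dp": [-0.3, 0, 0], "twist": 0}
    - {"dp": [-0.3, 0, 0], "twist": 0}

```text
time_s: 5.0
ee_pos: [0.4524, -0.0282, 0.0054]
eef_rot: [-3.141, -0.0, 1.841]
force: [-0.4, 0.5, 0.9]
grip_width: 0.03
grip_force: 0.4
```

```bash
python3 -c "
from h import *
st();caps()"
```

```text
t 5.0 bay [-0.0527  0.3091] z 0.0054 yaw [-3.1415 -0.      1.8414] w 0.03 F [-0.4  0.5  0.9]
orange 156 [0.133 0.397] z 0.023
orange 258 [0.057 0.448] z 0.022
orange 258 [0.009 0.574] z 0.022
orange 164 [-0.065  0.474] z 0.022
```

step_arm:
  deltas:
    - {"dp": [-0.4, 0, 0], "twist": 0}
    - {"dp": [-0.4, 0, 0], "twist": 0}
    - {"dp": [-0.4, 0, 0], "twist": 0}
    - {"dp": [-0.4, 0, 0], "twist": 0}
    - {"dp": [-0.4, 0, 0], "twist": 0}
    - {"dp": [-0.4, 0, 0], "twist": 0}
    - {"dp": [-0.4, 0, 0], "twist": 0}
    - {"dp": [-0.4, 0, 0], "twist": 0}
    - {"dp": [-0.4, 0, 0], "twist": 0}
    - {"dp": [-0.4, 0, 0], "twist": 0}
    - {"dp": [-0.4, 0, 0], "twist": 0}
    - {"dp": [-0.4, 0, 0], "twist": 0}

```text
time_s: 6.25
ee_pos: [0.5039, -0.2134, 0.0054]
eef_rot: [-3.142, -0.0, 1.842]
force: [0.1, 0.5, -0.2]
grip_width: 0.0303
grip_force: 0.2
```

step_arm:
  deltas:
    - {"dp": [-0.4, 0, 0], "twist": 0}
    - {"dp": [-0.4, 0, 0], "twist": 0}
    - {"dp": [-0.3, 0, 0], "twist": 0}
    - {"dp": [-0.3, 0, 0], "twist": 0}
    - {"dp": [-0.2, 0, 0], "twist": 0}
    - {"dp": [-0.2, 0, 0], "twist": 0}
    - {"dp": [-0.1, 0, 0], "twist": 0}
    - {"dp": [-0.1, 0, 0], "twist": 0}
    - {"dp": [0, 0, 0], "twist": 0}
    - {"dp": [0.5, 0, 0], "twist": 0}
    - {"dp": [0.5, 0, 0], "twist": 0}

```text
time_s: 7.35
ee_pos: [0.5139, -0.2501, 0.0053]
eef_rot: [-3.142, -0.0, 1.841]
force: [0.4, 0.9, -0.2]
grip_width: 0.0297
grip_force: 0.0
```

step_arm:
  deltas:
    - {"dp": [1, 0, -1], "twist": 0}
    - {"dp": [1, 0, -1], "twist": 0}
    - {"dp": [1, 0, -0.2], "twist": 0}
    - {"dp": [1, 0, 0], "twist": 0}

```text
time_s: 7.75
ee_pos: [0.474, -0.1041, 0.0859]
eef_rot: [3.139, 0.002, 1.842]
force: [1.3, 0.5, -0.5]
grip_width: 0.0303
grip_force: 0.0
```

```bash
python3 -c "
from h import *
st();caps()"
```

```text
t 7.75 bay [-0.0521  0.2302] z 0.0859 yaw [3.1388e+00 1.7000e-03 1.8416e+00] w 0.0303 F [ 1.3  0.5 -0.5]
orange 154 [0.133 0.397] z 0.023
orange 287 [-0.051  0.015] z 0.022
orange 257 [0.057 0.448] z 0.022
orange 261 [0.009 0.574] z 0.022
orange 163 [-0.065  0.474] z 0.022
```

step_arm:
  deltas:
    - {"dp": [0.93, 0.39, 0], "twist": 0}
    - {"dp": [0.93, 0.39, 0], "twist": 0}
    - {"dp": [0.93, 0.39, 0], "twist": 0}
    - {"dp": [0.93, 0.39, 0], "twist": 0}
    - {"dp": [0.93, 0.39, 0], "twist": 0}
    - {"dp": [0.93, 0.39, 0], "twist": 0}
    - {"dp": [0.93, 0.39, 0], "twist": 0}
    - {"dp": [0, 0, 0], "twist": 0}
    - {"dp": [0, 0, 0.6], "twist": 0}
    - {"dp": [0, 0, 0], "twist": 0}

```text
time_s: 8.8
ee_pos: [0.5079, 0.1741, 0.0579]
eef_rot: [-3.137, 0.0, 1.842]
force: [-1.0, -0.5, -0.0]
grip_width: 0.0305
grip_force: 0.0
```

```bash
python3 -c "
from h import *
st();snap('wrist','w3.png')"
```

```text
t 8.8 bay [0.0547 0.4894] z 0.0579 yaw [-3.1373e+00  1.0000e-04  1.8421e+00] w 0.0305 F [-1.  -0.5 -0. ]
```

View pics/w3.png

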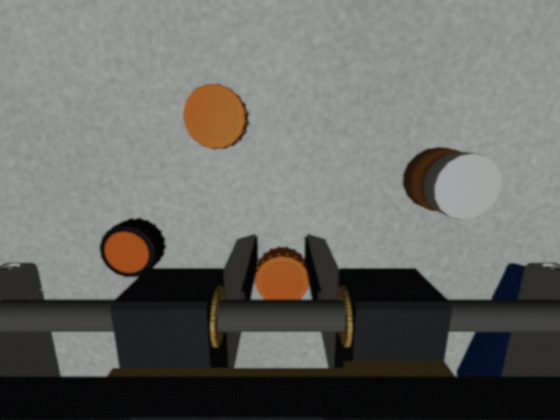

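step_arm:
  deltas:
    - {"dp": [0, 0, 0.65], "twist": 0}
    - {"dp": [0, 0, 0.65], "twist": 0}
    - {"dp": [-0.25, 0, 0], "twist": 0}
    - {"dp": [-0.25, 0, 0], "twist": 0}
    - {"dp": [-0.25, -0.125, 0], "twist": 0}
    - {"dp": [-0.25, -0.125, 0], "twist": 0}
    - {"dp": [-0.25, -0.125, 0], "twist": 0}
    - {"dp": [-0.25, -0.125, 0], "twist": 0}
    - {"dp": [-0.25, -0.125, 0], "twist": 0}
    - {"dp": [-0.25, -0.125, 0], "twist": 0}
    - {"dp": [-0.25, -0.125, 0], "twist": 0}
    - {"dp": [-0.25, -0.125, 0], "twist": 0}

```text
time_s: 10.05
ee_pos: [0.4975, 0.0667, 0.0082]
eef_rot: [-3.142, 0.0, 1.842]
force: [-0.3, 0.4, 0.7]
grip_width: 0.0303
grip_force: 0.2
```

```bash
python3 -c "
from h import *
st();snap('wrist','w4.png')"
```

```text
t 10.05 bay [0.0161 0.3886] z 0.0082 yaw [-3.1416  0.      1.8416] w 0.0303 F [-0.3  0.4  0.7]
```

View pics/w4.png

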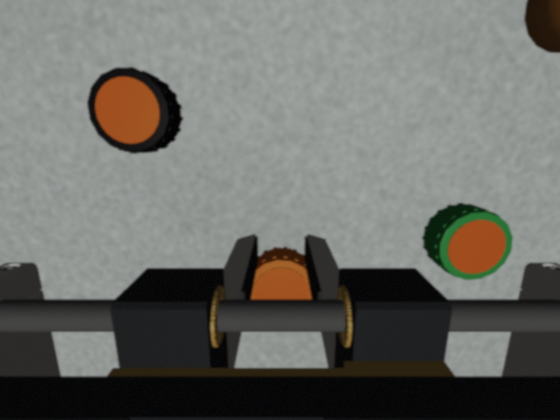

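The wrist view shows cap A centred between the tips at (281,280) and still held in the notch. The black and green look-alikes at (130,110) and (470,245) are clear. I'll carry on.

step_arm:
  deltas:
    - {"dp": [-0.4, 0, 0], "twist": 0}
    - {"dp": [-0.4, 0, 0], "twist": 0}
    - {"dp": [-0.4, 0, 0], "twist": 0}
    - {"dp": [-0.4, 0, 0], "twist": 0}
    - {"dp": [-0.4, 0, 0], "twist": 0}
    - {"dp": [-0.4, 0, 0], "twist": 0}
    - {"dp": [-0.4, 0, 0], "twist": 0}
    - {"dp": [-0.4, 0, 0], "twist": 0}
    - {"dp": [-0.4, 0.08, 0], "twist": 0}
    - {"dp": [-0.4, 0.08, 0], "twist": 0}
    - {"dp": [-0.4, 0.08, 0], "twist": 0}
    - {"dp": [-0.4, 0.08, 0], "twist": 0}

```text
time_s: 11.3
ee_pos: [0.5621, -0.1152, 0.0081]
eef_rot: [-3.142, -0.0, 1.842]
force: [-0.2, 0.4, 1.2]
grip_width: 0.0301
grip_force: 0.1
```

step_arm:
  deltas:
    - {"dp": [-0.4, 0.08, 0], "twist": 0}
    - {"dp": [-0.4, 0.08, 0], "twist": 0}
    - {"dp": [-0.4, 0.08, 0], "twist": 0}
    - {"dp": [-0.4, 0.08, 0], "twist": 0}
    - {"dp": [-0.4, 0.08, 0], "twist": 0}
    - {"dp": [-0.4, 0.08, 0], "twist": 0}
    - {"dp": [-0.4, 0.08, 0], "twist": 0}
    - {"dp": [-0.4, 0.08, 0], "twist": 0}
    - {"dp": [-0.3, 0.06, 0], "twist": 0}
    - {"dp": [-0.2, 0.04, 0], "twist": 0}
    - {"dp": [-0.2, 0, 0], "twist": 0}
    - {"dp": [-0.1, 0, 0], "twist": 0}

```text
time_s: 12.5
ee_pos: [0.6328, -0.2609, 0.008]
eef_rot: [-3.141, -0.0, 1.841]
force: [0.1, -0.4, 0.5]
grip_width: 0.0299
grip_force: 0.1
```

step_arm:
  deltas:
    - {"dp": [0, 0, 0], "twist": 0}
    - {"dp": [0.5, 0, 0], "twist": 0}
    - {"dp": [0.5, 0, 0], "twist": 0}
    - {"dp": [1, 0, -1], "twist": 0}
    - {"dp": [1, 0, -1], "twist": 0}
    - {"dp": [1, 0, 0], "twist": 0}
    - {"dp": [1, 0, 0], "twist": 0}
    - {"dp": [0, 0, 0], "twist": 0}

```text
time_s: 13.3
ee_pos: [0.5807, -0.0724, 0.0794]
eef_rot: [3.142, -0.0, 1.846]
force: [0.1, -0.8, -0.2]
grip_width: 0.0298
grip_force: 0.0
```

```bash
python3 -c "
from h import *
st();caps()"
```

```text
t 13.3 bay [0.0591 0.2324] z 0.0794 yaw [ 3.1415e+00 -5.0000e-04  1.8456e+00] w 0.0298 F [ 0.1 -0.8 -0.2]
orange 294 [0.061 0.014] z 0.022
orange 159 [0.133 0.397] z 0.023
orange 290 [-0.051  0.015] z 0.022
orange 261 [0.009 0.574] z 0.022
orange 87 [-0.06   0.479] z 0.022
```

step_arm:
  deltas:
    - {"dp": [0.8, -0.1, 0], "twist": 0}
    - {"dp": [0.8, -0.1, 0], "twist": 0}
    - {"dp": [0.8, -0.1, 0], "twist": 0}
    - {"dp": [0.8, -0.1, 0], "twist": 0}
    - {"dp": [0.8, -0.1, 0], "twist": 0}
    - {"dp": [0.8, -0.1, 0], "twist": 0}
    - {"dp": [0.8, -0.1, 0], "twist": 0}
    - {"dp": [0.8, -0.1, 0], "twist": 0}
    - {"dp": [0.8, -0.1, 0], "twist": 0}
    - {"dp": [0.8, -0.1, 0], "twist": 0}
    - {"dp": [0.8, -0.1, 0], "twist": 0}
    - {"dp": [0.85, -0.12, 0], "twist": 0}

```text
time_s: 14.55
ee_pos: [0.4316, 0.283, 0.079]
eef_rot: [3.141, 0.0, 1.841]
force: [0.7, 0.1, 0.3]
grip_width: 0.0302
grip_force: 0.0
```

step_arm:
  deltas:
    - {"dp": [0, 0, 0.5], "twist": 0}
    - {"dp": [0, 0, 0], "twist": 0}
    - {"dp": [0, 0, 0], "twist": 0}

```text
time_s: 14.85
ee_pos: [0.4319, 0.2818, 0.059]
eef_rot: [-3.141, 0.0, 1.841]
force: [-0.1, -0.9, 0.2]
grip_width: 0.0299
grip_force: 0.0
```

```bash
python3 -c "
from h import *
st();snap('wrist','w5.png')"
```

```text
t 14.85 bay [0.0102 0.6134] z 0.059 yaw [-3.1409e+00  3.0000e-04  1.8408e+00] w 0.0299 F [-0.1 -0.9  0.2]
```

View pics/w5.png

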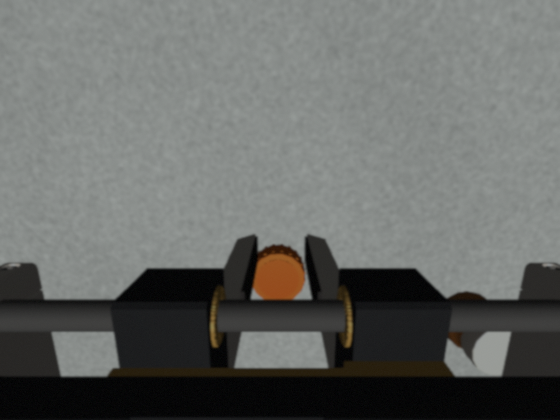

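step_arm:
  deltas:
    - {"dp": [0, 0, 0.65], "twist": 0}
    - {"dp": [0, 0, 0.65], "twist": 0}
    - {"dp": [0, 0, 0], "twist": 0}
    - {"dp": [-0.2, 0, 0], "twist": 0}
    - {"dp": [-0.2, 0, 0], "twist": 0}
    - {"dp": [-0.2, 0, 0], "twist": 0}
    - {"dp": [-0.2, 0, 0], "twist": 0}
    - {"dp": [-0.4, 0, 0], "twist": 0}
    - {"dp": [-0.4, 0, 0], "twist": 0}
    - {"dp": [-0.4, 0, 0], "twist": 0}
    - {"dp": [-0.4, 0, 0], "twist": 0}
    - {"dp": [-0.4, 0, 0], "twist": 0}

```text
time_s: 16.1
ee_pos: [0.4618, 0.1734, 0.0074]
eef_rot: [3.141, -0.0, 1.841]
force: [-0.2, 1.5, 0.2]
grip_width: 0.0301
grip_force: 0.3
```

step_arm:
  deltas:
    - {"dp": [-0.4, 0, 0], "twist": 0}
    - {"dp": [-0.4, 0, 0], "twist": 0}
    - {"dp": [-0.4, 0, 0], "twist": 0}
    - {"dp": [-0.4, 0, 0], "twist": 0}
    - {"dp": [-0.4, 0, 0], "twist": 0}
    - {"dp": [-0.4, 0, 0], "twist": 0}
    - {"dp": [-0.4, 0, 0], "twist": 0}
    - {"dp": [-0.4, 0, 0], "twist": 0}
    - {"dp": [-0.4, 0, 0], "twist": 0}
    - {"dp": [-0.4, 0, 0], "twist": 0}
    - {"dp": [-0.4, 0, 0], "twist": 0}
    - {"dp": [-0.4, 0, 0], "twist": 0}

```text
time_s: 17.3
ee_pos: [0.513, -0.0117, 0.0073]
eef_rot: [3.141, 0.0, 1.841]
force: [-0.4, 0.8, 0.2]
grip_width: 0.03
grip_force: 0.3
```

step_arm:
  deltas:
    - {"dp": [-0.4, 0, 0], "twist": 0}
    - {"dp": [-0.4, 0, 0], "twist": 0}
    - {"dp": [-0.4, 0, 0], "twist": 0}
    - {"dp": [-0.4, 0, 0], "twist": 0}
    - {"dp": [-0.4, 0, 0], "twist": 0}
    - {"dp": [-0.4, -0.05, 0], "twist": 0}
    - {"dp": [-0.4, -0.05, 0], "twist": 0}
    - {"dp": [-0.4, -0.05, 0], "twist": 0}

```text
time_s: 18.1
ee_pos: [0.5413, -0.1368, 0.0068]
eef_rot: [-3.142, -0.0, 1.842]
force: [0.9, 0.4, 0.2]
grip_width: 0.0299
grip_force: 0.2
```

```bash
python3 -c "
from h import *
st();caps()"
```

```text
t 18.1 bay [0.004  0.1808] z 0.0068 yaw [-3.1415 -0.      1.8416] w 0.0299 F [0.9 0.4 0.2]
orange 294 [0.061 0.014] z 0.022
orange 158 [0.134 0.397] z 0.022
orange 288 [-0.052  0.015] z 0.022
orange 166 [-0.065  0.474] z 0.022
```

step_arm:
  deltas:
    - {"dp": [-0.4, 0, 0], "twist": 0}
    - {"dp": [-0.4, 0, 0], "twist": 0}
    - {"dp": [-0.4, 0, 0], "twist": 0}
    - {"dp": [-0.4, 0, 0], "twist": 0}
    - {"dp": [-0.4, 0, 0], "twist": 0}
    - {"dp": [-0.4, 0, 0], "twist": 0}
    - {"dp": [-0.4, 0, 0], "twist": 0}
    - {"dp": [-0.3, 0, 0], "twist": 0}
    - {"dp": [-0.2, 0, 0], "twist": 0}
    - {"dp": [-0.1, 0, 0], "twist": 0}
    - {"dp": [-0.1, 0, 0], "twist": 0}
    - {"dp": [0, 0, 0], "twist": 0}

```text
time_s: 19.35
ee_pos: [0.5787, -0.2704, 0.0068]
eef_rot: [-3.142, 0.0, 1.842]
force: [-0.2, 1.1, 0.3]
grip_width: 0.03
grip_force: 0.0
```

step_arm:
  deltas:
    - {"dp": [0.5, 0, 0], "twist": 0}
    - {"dp": [0.5, 0, 0], "twist": 0}
    - {"dp": [1, 0, -1], "twist": 0}
    - {"dp": [1, 0, -1], "twist": 0}
    - {"dp": [1, 0, -1], "twist": 0}
    - {"dp": [1, 0, 0], "twist": 0}
    - {"dp": [1, 0, 0], "twist": 0}
    - {"dp": [0, 0, 0], "twist": 0}
    - {"dp": [0, 0, 0], "twist": 0}

```text
time_s: 20.25
ee_pos: [0.5182, -0.0519, 0.1133]
eef_rot: [3.141, 0.0, 1.843]
force: [0.0, -0.1, -0.3]
grip_width: 0.0299
grip_force: 0.0
```

```bash
python3 -c "
from h import *
st();p=caps();cv2.imwrite('pics/top9.png',p[:,:,::-1])"
```

```text
t 20.25 bay [0.0044 0.2688] z 0.1133 yaw [3.1411e+00 4.0000e-04 1.8435e+00] w 0.0299 F [ 0.  -0.1 -0.3]
orange 291 [0.061 0.014] z 0.022
orange 157 [0.133 0.397] z 0.022
orange 290 [0.007 0.019] z 0.022
orange 288 [-0.051  0.015] z 0.022
orange 82 [-0.061  0.48 ] z 0.022
```

View pics/top9.png

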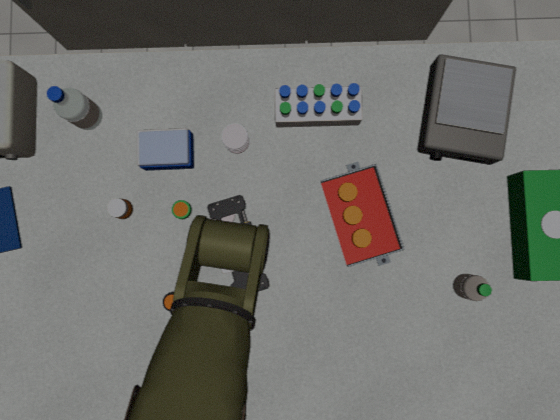

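The top view shows all three caps flat on the red floor at (347,191), (353,215) and (362,238), about 30 mm inside the mouth limit. The arm is clear of everything, so I'm handing in.

```bash
python3 -c "
from station import ctrl
print(ctrl.hand_in())"
```

```text
the job is handed in; nothing more can be done
None
```

I swept all three orange caps into the red bay and handed the job in at about 20 s of the 67 s; the last top view shows them flat and well inside the mouth, but the hand-in call returned no verdict.

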